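# Run the tube rack down the gravity lane and catch it softly

### The job

Open the yellow gate by pressing its red paddle down so that the trolley with the blood tubes rolls down the lane, and keep off it until its front pad has passed the yellow line. Then catch it softly with the fingers moving along with it, on its sprung front buffer, never pushing that in by more than 10 mm, bring it to a stand before the pad reaches the red line and hold it standing there for two seconds. Finally ease it slowly down to the end stop, let go and leave it resting there, with the gate open and the bottles and boxes around left alone.

Things in the scene. Friction and masses are not known exactly. Their poses are not given: they have to be found in the camera images.
- lane: Fixed gravity lane: aluminium deck 708 mm long, 100 mm wide, 10 mm high side rims (90 mm between). Origin on the table under its middle, z up (untilted), x level towards the downhill end, y away from the robot. The deck slopes down along +x at 0.0436 rad: its top is at z = 60 mm - 0.0436 x.
- end_stop (a point): End stop at the bottom: midway between two rubber-tipped horns at y = +-38 mm, 18 to 50 mm above the deck. The horns' tips and this point lie at lane x = 320 mm, 34 mm above the deck. The gap between the horns is 64 mm wide and 48 mm long up to the end plate, so fingers at the middle of the pad are not pinched.
- reader (a point): Centre of the top of the fixed white barcode reader, 90 mm along the lane, 50 mm across, 115 mm high, on the far side of the lane's upper part.
- gate_post (a point): Centre of the top of the gate's fixed grey post (12 x 18 mm, 165 mm high), on the robot's side of the lane.
- trolley (a joint): Trolley's travel (m): 0 at the gate pin, grows downhill, 0.46 with the pad at the end stop. White rack, ten purple-capped tubes, four wheels, caps 78 mm above the deck. Nominal 0.8 kg (0.75 to 1.35 times that), drag 1.3 N s/m, no dry friction: time constant about 0.6 s, final speed 0.2 to 0.36 m/s. The pad is at the yellow line at 0.160, at the red line at 0.400.
- buffer (a joint): How far (m) the trolley's sprung front buffer is pushed in: 0 out, 0.022 at its hard end. Spring 120 N/m (1.2 N for 10 mm, no preload), damping 0.8 N s/m. Resting on the fingers the trolley sinks it 2 to 4 mm.
- front_pad (a point): On the downhill face of the front buffer's pad, at its middle (moves with it): upright orange plate faced with black rubber, 84 mm wide, from 12 to 58 mm above the deck, this point 40 mm above it; at lane x = -140 mm + travel - buffer. The place to catch the trolley.
- yellow_line (a point): Middle of the yellow stripe across the deck (its downhill edge), on the deck's top at lane x = 20 mm: hands off the trolley until its front pad has passed it.
- red_line (a point): Middle of the red stripe across the deck (its uphill edge), on the deck's top, 240 mm downhill of the yellow line: the trolley must stand still before its pad gets here.
- gate (a joint): Angle (rad) of the yellow see-saw gate: 0 closed, up to 0.6 as the red paddle is pressed down and the steel pin at the other end, in front of the trolley's lug, rises. Pivot along the lane at lane x = -158 mm, y = -62 mm, 88 mm above the deck. From about 0.3 rad the pin clears the lug and the trolley rolls off. It stays where left (friction 0.08 N m, 1.3 N on the paddle).
- gate_paddle (a point): Centre of the top face of the red paddle, 26 mm along the lane by 30 mm, on the gate's end nearest the robot, 63 mm from the pivot; sinks about 35 mm until the gate is fully open. Press it from above with closed fingers.
- wash_bottle: Bystander: white wash bottle with red spout, 60 mm diameter, 150 mm high; origin under its base. Leave alone.
- dropper_a: Bystander: small green dropper bottle, 32 mm diameter, 83 mm high; origin under its base. Leave alone.
- dropper_b: Bystander: small amber dropper bottle, 32 mm diameter, 83 mm high; origin under its base. Leave alone.
- slide_box: Bystander: green slide box 80 x 95 x 32 mm; origin under its base. Leave alone.

How it is judged:
On the way, in this order (a step that is already met when the one before it is completed fails the run):
1. the gate is pressed open (value of joint gate above 0.35 rad), for 0.1 s.
2. the trolley rolls by itself past the yellow line (value of joint trolley between 0.148 and 0.4 m and velocity of joint trolley above 0.08 m/s and contact force between trolley and the fingers below 0.2 N), for 0.05 s.
3. the trolley, held by the fingers on its buffer, stands still between the yellow and the red line (value of joint trolley between 0.155 and 0.41 m and velocity of joint trolley between -0.02 and 0.02 m/s and contact force between trolley and the fingers above 0.1 N and value of joint buffer above 0.0008 m), for 1.5 s.
At the end, for the whole second after the job is handed in: The trolley rests against the end stop (travel above 0.452 m, at rest) untouched, the gate is still open (above 0.35 rad), and the bystanders stand within 30 mm of where they were, upright (value of joint trolley above 0.452 m and linear speed of trolley below 0.01 m/s and value of joint gate above 0.35 rad and not (distance of any of wash_bottle, dropper_a, dropper_b, slide_box from where it was at the start of the episode above 0.03 m or angle between any of wash_bottle, dropper_a, dropper_b, slide_box's own z axis and vertical above 0.4 rad)).
It fails at once if the trolley is touched before its pad has passed the yellow line (10 mm tolerance) (value of joint trolley below 0.15 m and (contact force between trolley and the fingers above 0.3 N or contact force between trolley and the arm above 0.3 N)).
It fails at once if the trolley is knocked: its buffer is pushed in by more than 11 mm (value of joint buffer above 0.011 m).
It fails at once if the trolley is gripped or pushed with more than 6 N (contact force between trolley and the fingers above 6 N or contact force between trolley and the arm above 6 N).
It fails at once if the trolley runs into the end stop faster than 0.1 m/s (value of joint trolley above 0.445 m and velocity of joint trolley above 0.1 m/s).
It fails at once if a bystander is pushed or tipped (distance of any of wash_bottle, dropper_a, dropper_b, slide_box from where it was at the start of the episode above 0.03 m or angle between any of wash_bottle, dropper_a, dropper_b, slide_box's own z axis and vertical above 0.4 rad).
It also fails if it takes over 46 s, if anything falls off the work surface, if the arm or the gripper's body presses on something with over 40 N, if the wrist force passes 120 N, or if a joint passes its speed limit or range.

### The arm

A 6-joint arm with a two-finger parallel gripper is mounted at the origin on the work surface. World frame = base frame: x ahead of the robot, y to its left, z up, the work surface at z = 0. Lengths are in m, angles in rad, forces in N, time in s.
With the tool pointing down it reaches from about 0.325 to 0.85 m from the base axis. Payload 4.4 kg.
Tool frame: the origin (TCP) lies midway between the tips of the shut fingers; the grasp point (between the pads) lies 19 mm behind it; z points along the fingers, y is the line along which they close (so a half turn about z gives the same grasp; the last joint's range is limited). The gripper opens to 94 mm and grips with 3 to 60 N. Pads are 16 mm wide; open, the fingers measure 119 mm over their backs; the gripper's body (75 mm by 177 mm) begins 78 mm behind the grasp point.
Start: joints at [-1.367, 0.207, 1.542, -0, 1.393, -0.15], TCP at [0.199, -0.539, 0.205] pointing down, gripper open.
Joint ranges: [-2.73, 2.73], [-0.86, 2.22], [0.23, 2.46], [-1.11, 4.25], [0.08, 2.63], [-2.82, 2.82]. Speed limits (rad/s): [2.79, 2.79, 3.14, 3.14, 3.14, 3.14].

### API

Orientations are given as a rotation vector (axis times angle).
In Python, from bench import sensors, imaging, ctrl, spot_in gives the robot as it stands.
- The arm moves only by the tool move_arm, never from a script. Its argument "motion" is text: rows parted by semicolons, each of 5 numbers parted by spaces: the shift along the world's x, y, z in units of 60 mm (1.0 is 60 mm), then the turn about the world's z in units of 5 degrees (1.0 is 5 degrees), then the finger opening in mm, from 0 to 94. In form: tx ty tz spin grip; .... A call has exactly 5 rows; each row shifts and turns the commanded pose from where the row before left it; what a row does not reach is not made up. A row lasts 1/8 s, in which the tool goes at most 62.5 mm and 10.7 degrees, less where a joint would pass 70% of its speed; a pose out of reach is approached as far as the arm can. A call is refused whole if a number of a shift passes 1 or a number of a turn 1, either way. A call with a gripper value outside its range is refused whole. The fingers move at their own pace and stop on an object; "newtons" is the grip in N (left out, the last holds). Time passes only in rows, so rows that do not move let the fingers close, or fill a call up. It gives the time, the measured TCP pose, the force, the opening and the grip force at its end, in the units of the state.
- sensors.get_obs(): the state, without advancing time (a new reading comes with each control period).
- imaging.snapshot(name): name is "scene" or "top" or "wrist"; returns a dict with "pixels" (420x560x3 uint8, red, green, blue), "fx", "fy", "cx", "cy" (pixels), "extrinsics" (4x4, takes a point from world to camera coordinates); the wrist camera has in their place "mount" (4x4, takes a point from camera to tool coordinates, whose origin is the TCP and whose axes are the flange's). Camera axes: x right, y up, looking along -z (the intrinsics and any distortion apply to the point x, -y, -z); pixel columns grow to the right and rows downward; lengths in m; the calibration is good to about 2 mm. The wrist camera is an equidistant fisheye: a pixel r from the principal point sees the ray r / f radians off the axis. A picture is of the moment at which its call begins: read the wrist's pose just before it. There is no depth.
- ctrl.finish_job(): hands the job in; it is judged then, once.
Trained networks look in a picture, given as the dict that the camera call returned (one of the last four; its "shot" number tells which), for a name from the list of things; names that differ only in an ending like _2 or _b are one class to them, and where a whole thing is asked for, a point or a joint stands for the part that bears it (a point fixed in the world has none). Each returns a list of dicts, best first, with "conf" (0 to 1); they miss things now and then, are a little off and sometimes report something else, mostly with a low value. They report only what shows in the picture. A call takes as long as a camera call.
- spot_in(query, picture): "point" ([column, row] in pixels, amid what is visible of it).
The state is a dict: "clock": time; "joints": joint angles; "qvel": joint speeds; "effort": joint torques, N m; "ee_pos": TCP position; "tool_rot": TCP orientation; "force": force on the tool from outside, world axes, zero at the start; "moment": the same for the moment, N m; "gripper_width": finger opening in m; "grasp_force": force on a finger pad.
Only numpy, scipy, OpenCV 4.12 (cv2) and the standard library are available. Lean on these libraries where they do the work, as an engineer would, in place of code of your own. Each camera call takes 0.05 s, during which the arm holds its last target. There are 200 camera calls.

## Working session

There is one attempt and no reset: what is moved stays moved. The work goes in short steps, Python scripts to look and compute and a tool call to move; the robot and the scene stay as the last step left them, time stands still between calls to the robot, and variables do not carry over. Pictures are saved under pics/ and viewed, at most 10 in all, crops included, and the job is handed in when it is done.

Besides the shell and the picture viewer there is one more tool, called after "Call:" as name(argument=value, ...) on one line, values as JSON. move_arm: Moves the arm, as the interface text tells. Its arguments: {"type":"object","properties":{"motion":{"type":"string"},"newtons":{"type":"number"}},"required":["motion"]}

```bash
mkdir -p pics; ls; cat > h.py <<'E'
import numpy as np, cv2
from bench import sensors, imaging, ctrl, spot_in
def ray(p,uv):
    E=np.array(p["extrinsics"]); d=np.array([(uv[0]-p["cx"])/p["fx"],-(uv[1]-p["cy"])/p["fy"],-1.])
    R=E[:3,:3]; return -R.T@E[:3,3], R.T@d
def atz(p,uv,z):
    o,d=ray(p,uv); return o+d*(z-o[2])/d[2]
def proj(p,X):
    c=np.array(p["extrinsics"])@np.r_[X,1]; return p["cx"]-p["fx"]*c[0]/c[2], p["cy"]+p["fy"]*c[1]/c[2]
E
python3 - <<'E'
from h import *
for n in ("scene","top"):
    p=imaging.snapshot(n); cv2.imwrite(f"pics/{n}.png",p["pixels"][:,:,::-1])
    print(n,[k for k in p],p["fx"],np.round(ray(p,(280,210)),3))
    for q in "lane end_stop reader gate_post trolley front_pad yellow_line red_line gate gate_paddle wash_bottle dropper_a slide_box".split():
        print(q,[(np.round(r["point"],1).tolist(),round(r["conf"],2)) for r in spot_in(q,p)[:3]])
print(sensors.get_obs())
E
```

```text
pics
scene ['pixels', 'fx', 'fy', 'cx', 'cy', 'extrinsics', 'shot'] 416.6973869403892 [[ 1.052 -0.716  0.729]
 [-0.47   0.675 -0.569]]
lane [([287.7, 241.8], 0.88), ([339.0, 275.2], 0.34)]
end_stop [([284.5, 239.7], 0.88), ([334.9, 195.6], 0.58)]
reader [([285.3, 240.0], 0.66), ([319.7, 171.8], 0.21)]
gate_post [([285.2, 240.2], 0.87)]
trolley [([350.8, 183.7], 0.7), ([287.6, 244.0], 0.52)]
front_pad [([333.6, 195.2], 0.68)]
yellow_line [([283.1, 240.8], 0.63)]
red_line [([286.3, 240.4], 0.59), ([332.2, 192.6], 0.44)]
gate [([318.8, 171.6], 0.53)]
gate_paddle [([324.5, 169.6], 0.56)]
wash_bottle [([308.4, 323.2], 0.59)]
dropper_a [([180.8, 257.0], 0.89), ([340.1, 275.2], 0.57)]
slide_box [([111.6, 280.1], 0.63)]
top ['pixels', 'fx', 'fy', 'cx', 'cy', 'extrinsics', 'shot'] 458.7106354303156 [[ 0.309  0.019  1.314]
 [ 0.192 -0.008 -0.981]]
lane [([262.5, 200.3], 0.9)]
end_stop [([260.6, 195.0], 0.56)]
reader [([264.2, 196.8], 0.63)]
gate_post [([266.7, 197.2], 0.88), ([413.1, 299.2], 0.32)]
trolley [([185.1, 182.9], 0.75)]
front_pad [([218.6, 185.2], 0.59)]
yellow_line []
red_line [([2
[... 290 characters left out ...]
 ([352.9, 134.6], 0.31)]
{'clock': 1.4, 'joints': array([-1.36750869e+00,  2.06600246e-01,  1.54150552e+00,  2.74070608e-05,
        1.39350495e+00, -1.50491402e-01]), 'qvel': array([ 0.00049908,  0.00051202, -0.00127199,  0.00010414, -0.00209144,
       -0.00154097]), 'effort': array([-1.52966011e-03, -3.70882022e+01, -2.81754756e+01,  6.97435252e-02,
        2.76748650e-02, -1.69068232e-05]), 'ee_pos': array([ 0.19920853, -0.53938801,  0.20544391]), 'tool_rot': array([-3.09255347e+00, -5.52810520e-01, -4.16119345e-05]), 'force': array([-0.42064619, -0.22433569,  0.62675059]), 'moment': array([-0.04370399, -0.03509849, -0.04025642]), 'grasp_force': 0.0, 'gripper_width': 0.09450213396318674}
```

```bash
python3 - <<'E'
import cv2
a=cv2.imread("pics/top.png"); b=cv2.imread("pics/scene.png")
cv2.imwrite("pics/t2.png",cv2.resize(a[110:350,140:460],None,fx=2.5,fy=2.5,interpolation=cv2.INTER_CUBIC))
E
```

```text
(no output)
```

View pics/t2.png

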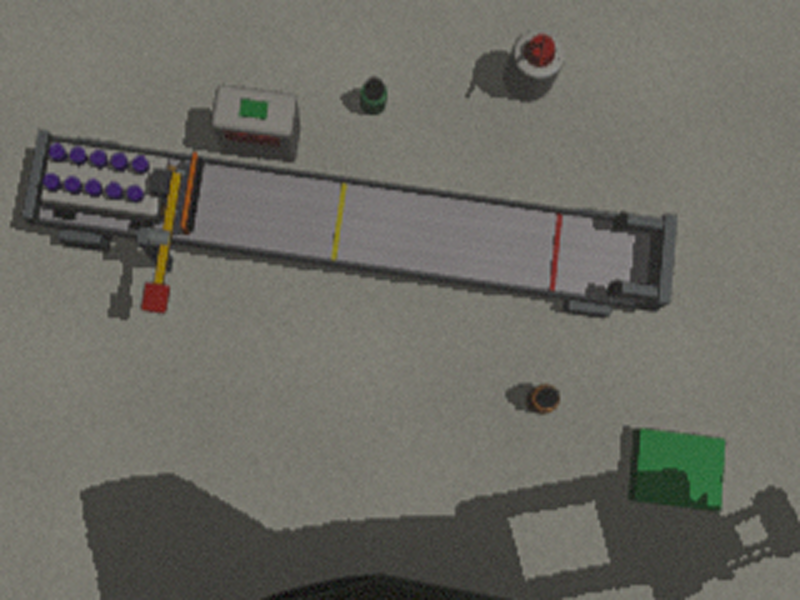

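View pics/scene.png

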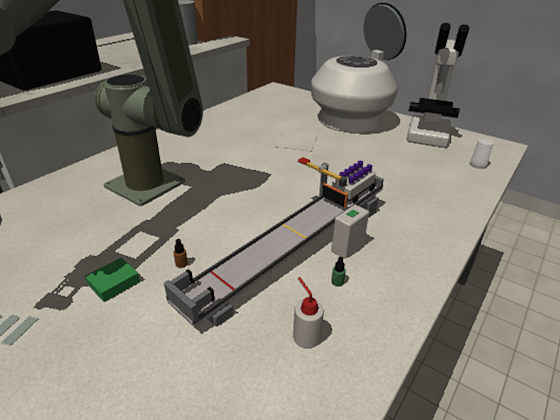

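The top view (2.5x crop) shows the lane running right and downhill, towards world -y. The trolley waits at the upper left behind the gate, and the paddle is at crop (155,298). The yellow line is at crop x≈339 and the red one at ≈556. The scene view confirms this and shows the arm clear of the lane. Next I'll fit the lane pose.

```bash
cat >> h.py <<'E'
def seg(p,lo,hi,box=None,minpx=6):
    h=cv2.cvtColor(p["pixels"],cv2.COLOR_RGB2HSV); m=cv2.inRange(h,np.array(lo),np.array(hi))
    n,l,s,c=cv2.connectedComponentsWithStats(m); return [(c[i].round(1).tolist(),s[i].tolist()) for i in range(1,n) if s[i][4]>=minpx]
S=0.0436
def L2W(q,l):  # q=(x0,y0,yaw), l lane xyz -> world
    c,s=np.cos(q[2]),np.sin(q[2]); return np.array([q[0]+c*l[0]-s*l[1],q[1]+s*l[0]+c*l[1],l[2]])
deck=lambda x:0.06-S*x
E
python3 - <<'E'
from h import *
p=imaging.snapshot("top")
for n,lo,hi in(("yel",(20,120,90),(32,255,255)),("red",(0,150,90),(4,255,255)),("red2",(174,150,80),(180,255,255)),("ora",(5,150,90),(17,255,255)),("pur",(115,80,40),(145,255,255))):
    print(n,seg(p,lo,hi))
from scipy.optimize import least_squares
c=lambda u,v:(140+(u+.5)/2.5-.5,110+(v+.5)/2.5-.5)
obs=[((.0185,.0,None),c(339,221.5)),((.2615,0,None),c(556,252)),((.0185,.045,None),c(343,183)),((.0185,-.045,None),c(335,260)),((.2615,.045,None),c(560,214)),((.2615,-.045,None),c(553,290))]
f=lambda q:np.ravel([np.array(proj(p,L2W(q,(l[0],l[1],deck(l[0])))))-uv for l,uv in obs])
r=least_squares(f,[.4,0,-1.67]); print(r.x,f(r.x).round(2))
q=r.x
for n,l in dict(post=(-.158,-.062,.165),paddle=(-.158,-.125,deck(-.158)+.088),pad=(-.14,0,deck(-.14)+.04),ends=(.32,0,deck(.32)+.034),y=(.02,0,deck(.02)),red=(.26,0,deck(.26))).items(): print(n,L2W(q,l).round(4),np.round(proj(p,L2W(q,l)),1))
for n in (0,0,0): print(sensors.get_obs()["force"]); imaging.snapshot("top")
E
```

```text
yel [([208.3, 190.5], [205, 179, 7, 24, 85]), ([275.1, 198.1], [273, 183, 6, 31, 59]), ([204.2, 214.8], [202, 207, 6, 16, 57])]
red [([355.0, 125.5], [354, 125, 3, 2, 6]), ([358.5, 129.7], [356, 125, 6, 11, 27]), ([354.3, 130.0], [353, 129, 3, 3, 7]), ([361.9, 210.4], [360, 196, 5, 30, 34]), ([201.8, 228.9], [197, 224, 10, 11, 89])]
red2 []
ora [([215.2, 185.4], [213, 171, 6, 30, 56])]
pur [([162.2, 170.4], [159, 167, 7, 7, 37]), ([170.8, 171.8], [168, 169, 7, 7, 33]), ([179.0, 172.9], [176, 170, 7, 7, 33]), ([187.3, 174.0], [185, 171, 6, 7, 32]), ([195.5, 175.3], [193, 172, 6, 7, 34]), ([160.0, 182.4], [157, 180, 7, 6, 34]), ([168.7, 183.4], [166, 181, 7, 6, 32]), ([176.9, 184.7], [174, 182, 7, 6, 31]), ([185.3, 185.7], [182, 183, 7, 6, 32]), ([193.5, 186.9], [191, 184, 6, 7, 31])]
[ 0.59009366  0.03847186 -1.70973635] [ 0.63  0.09 -0.48 -0.21  1.14  0.04  0.1   0.34 -0.55 -0.48 -0.83  0.27]
post [0.5506 0.2035 0.165 ] [204.3 204. ]
paddle [0.4882 0.2123 0.1549] [200.9 228.8]
pad [0.6095 0.1771 0.1061] [217.9 187.1]
ends [ 0.5458 -0.2784  0.08  ] [384.9 210.8]
y [0.5873 0.0187 0.0591] [276.5 198.5]
red [ 0.5541 -0.219   0.0487] [361.1 210.2]
[ 0.13293278  0.10713166 -0.64849023]
[-0.38054923  0.84357019  0.75259648]
[-1.02979617  0.35991914  0.14484687]
```

Call:
move_arm(motion="0.32 0.83 0 0.83 0;0.32 0.83 0 0.83 0;0.32 0.83 0 0.83 0;0.32 0.83 0 0.83 0;0.32 0.83 0 0.83 0", newtons=20)

```text
clock: 2.22
ee_pos: [0.2956, -0.2889, 0.2056]
tool_rot: [2.941, 1.103, 0.001]
force: [0.6, -0.1, 0.8]
gripper_width: 0.0476
grasp_force: 0.0
```

Call:
move_arm(motion="0.32 0.83 0 0.83 0;0.32 0.83 0 0.83 0;0.32 0.83 0 0.83 0;0.32 0.83 0 0.83 0;0.32 0.83 0 0.83 0")

```text
clock: 2.85
ee_pos: [0.3918, -0.0398, 0.2059]
tool_rot: [2.693, 1.615, 0.002]
force: [1.0, 0.5, 1.5]
gripper_width: 0.0009
grasp_force: 0.0
```

Call:
move_arm(motion="0.32 0.83 0 0.83 0;0.32 0.83 0 0.83 0;0.32 0.83 0 0.83 0;0.32 0.83 0 0.83 0;0.32 0.83 0 0.83 0")

```text
clock: 3.48
ee_pos: [0.4877, 0.2095, 0.2056]
tool_rot: [2.358, 2.075, 0.001]
force: [0.5, -0.1, -0.9]
gripper_width: 0.0004
grasp_force: 0.0
```

```bash
python3 - <<'E'
from h import *
q=(0.590,0.0375,-1.707)
t=imaging.snapshot("top"); s=imaging.snapshot("scene")
for n,p in(("t",t),("s",s)):
    for k,lo,hi in(("red",(0,150,60),(4,255,255)),("ora",(5,150,60),(17,255,255)),("yel",(20,120,60),(32,255,255)),("pur",(115,80,40),(145,255,255))): print(n,k,seg(p,lo,hi,minpx=10))
    for k,l in dict(paddle=(-.158,-.125,deck(-.158)+.088),pad=(-.14,0,deck(-.14)+.04),y=(.0185,0,deck(.02)),red=(.2615,0,deck(.26))).items(): print(k,np.round(proj(p,L2W(q,l)),1))
    print(np.round(proj(p,sensors.get_obs()["ee_pos"]),1))
cv2.imwrite("pics/m1.png",cv2.resize(np.hstack([t["pixels"][100:300,140:440],s["pixels"][100:300,180:480]])[:,:,::-1],(800,267)))
E
```

```text
t red [([357.3, 129.2], [353, 125, 9, 11, 47]), ([361.8, 211.4], [360, 197, 4, 29, 33])]
t ora [([215.1, 186.7], [212, 171, 7, 32, 69])]
t yel [([210.6, 180.3], [209, 177, 4, 8, 10]), ([275.1, 198.0], [273, 183, 6, 31, 59]), ([208.3, 195.7], [206, 189, 5, 16, 38])]
t pur [([161.8, 169.3], [159, 167, 7, 5, 24])]
paddle [201.4 229. ]
pad [218.2 187.3]
y [276.3 198.4]
red [362.  210.1]
[197.8 225.6]
s red [([303.2, 160.3], [298, 158, 12, 6, 47]), ([222.0, 280.1], [211, 271, 23, 19, 48]), ([308.2, 302.5], [299, 277, 18, 38, 273])]
s ora [([198.9, 27.6], [196, 10, 8, 31, 59]), ([206.7, 30.6], [206, 25, 3, 12, 17]), ([337.9, 192.5], [323, 183, 25, 25, 95]), ([178.9, 258.1], [174, 249, 12, 18, 103])]
s yel [([323.7, 170.7], [306, 163, 35, 18, 138]), ([293.8, 230.7], [282, 223, 24, 16, 46])]
s pur [([355.9, 171.2], [339, 161, 33, 23, 321])]
paddle [304.1 161.4]
pad [332.8 194.2]
y [294.2 232. ]
red [223.1 281.3]
[305.4 145.6]
```

View pics/m1.png

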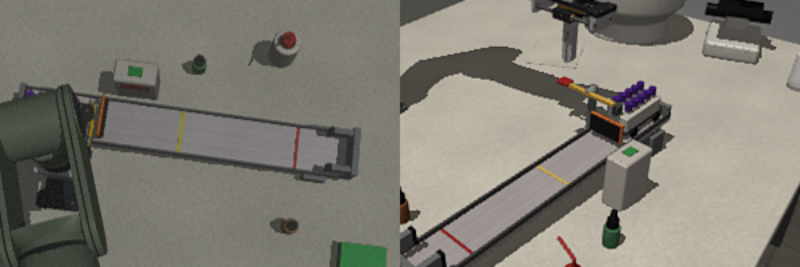

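The montage shows the paddle, pad and lines within about 1 px of the fitted model. The arm hides the trolley in the top view. The scene view sees the pad clearly (orange at about (338,192)), so I'll track there. Plan for the first calls: press the paddle, move to the waiting position ahead of the pad, then measure.

```bash
cat > tr.py <<'E'
from h import *
from scipy.optimize import least_squares, minimize_scalar
import sys, json
q=(0.590,0.0375,-1.707)
B=dict(ora=((5,150,60),(17,255,255),(337.9,192.5)),pur=((115,80,40),(145,255,255),(355.9,171.2)))
def big(p,k,near=None):
    m=cv2.inRange(cv2.cvtColor(p["pixels"],cv2.COLOR_RGB2HSV),np.array(B[k][0]),np.array(B[k][1]))
    m[:150]=0; m[:, :215]=0; m[300:]=0
    v,u=np.nonzero(m); return (np.array([u.mean(),v.mean()]),len(u),(int(u.min()),int(u.max()),int(v.min()),int(v.max()))) if len(u)>9 else None
def ref(p,k):
    uv=np.array(B[k][2])
    if k=="ora": mk=lambda a:(-.142,a[0],deck(-.142)+a[1])
    else: mk=lambda a:(-.2+a[0],0,deck(-.2)+a[1])
    a=least_squares(lambda a:np.array(proj(p,L2W(q,mk(a))))-uv,[0,.04]).x
    return np.array(mk(a))
def travel(p,k):
    b=big(p,k)
    if b is None: return None
    r=ref(p,k); g=lambda t:np.linalg.norm(np.array(proj(p,L2W(q,r+[t,0,-S*t])))-b[0])
    s=minimize_scalar(g,bounds=(-.05,.5),method="bounded"); return round(s.x,4),round(s.fun,2),b[1],b[2]
def look(n=1):
    out=[]
    for i in range(n):
        c=sensors.get_obs()["clock"]; p=imaging.snapshot("scene"); out.append((round(float(c),3),travel(p,"ora"),travel(p,"pur"))); print(*out[-1])
    return p,out
if __name__=="__main__":
    p,o=look(int(sys.argv[1])); print(sensors.get_obs()["ee_pos"].round(4)); print(ref(p,"ora"),ref(p,"pur"))
    if len(sys.argv)>2: cv2.imwrite(sys.argv[2],p["pixels"][:,:,::-1])
E
python3 tr.py 1
```

```text
3.575 (np.float64(0.0011), np.float64(1.25), 97, (305, 347, 162, 207)) (np.float64(-0.0002), np.float64(0.05), 322, (339, 371, 161, 183))
[0.4874 0.2095 0.2051]
[-0.142       0.01464651  0.11745034] [-0.24407941  0.          0.13868438]
```

Call:
move_arm(motion="0 0 -0.6 0 0;0 0.02 -0.16 0 0;0 0 -0.52 0 0;0 0 0.42 0 0;-0.136 -0.99 0 0 0")

```text
clock: 4.25
ee_pos: [0.4812, 0.1504, 0.1565]
tool_rot: [2.355, 2.075, 0.008]
force: [-0.1, -1.2, -0.6]
gripper_width: 0.0005
grasp_force: 0.0
```

Call:
move_arm(motion="0.2 -0.637 -0.213 0 0;0.2 -0.637 -0.213 0 0;0.2 -0.637 -0.213 0 0;0.2 -0.637 -0.213 0 0;0.2 -0.637 -0.213 0 0")

```text
clock: 4.88
ee_pos: [0.5393, -0.044, 0.0905]
tool_rot: [2.363, 2.069, 0.001]
force: [-0.0, 1.0, -0.4]
gripper_width: 0.0007
grasp_force: 0.0
```

```bash
python3 tr.py 2 pics/r1.png
```

```text
4.875 (np.float64(0.1192), np.float64(0.53), 95, (297, 318, 170, 228)) (np.float64(0.1264), np.float64(0.03), 391, (311, 345, 177, 202))
4.925 (np.float64(0.1281), np.float64(0.63), 91, (295, 315, 170, 229)) (np.float64(0.1371), np.float64(0.04), 376, (309, 343, 179, 203))
[ 0.5391 -0.0459  0.0895]
[-0.142       0.01464651  0.11745034] [-0.24407941  0.          0.13868438]
```

```bash
sed -i 's/^    v,u=np.nonzero(m)/    n,l,s,_=cv2.connectedComponentsWithStats(cv2.dilate(m,np.ones((5,5)))); m[l!=1+np.argmax(s[1:,4])]=0\n    v,u=np.nonzero(m)/' tr.py; python3 tr.py 2 pics/r2.png
python3 - <<'E'
import cv2
a=cv2.imread("pics/r2.png")[120:320,200:440]; cv2.imwrite("pics/r2c.png",cv2.resize(a,None,fx=3,fy=3,interpolation=cv2.INTER_CUBIC))
E
```

```text
4.975 (np.float64(0.1448), np.float64(1.98), 86, (291, 312, 208, 231)) (np.float64(0.1484), np.float64(0.11), 382, (306, 340, 180, 205))
5.025 (np.float64(0.1571), np.float64(1.89), 83, (288, 309, 210, 233)) (np.float64(0.1598), np.float64(0.06), 386, (303, 338, 181, 207))
[ 0.5387 -0.0428  0.0903]
[-0.142       0.01464651  0.11745034] [-0.24407941  0.          0.13868438]
```

View pics/r2c.png

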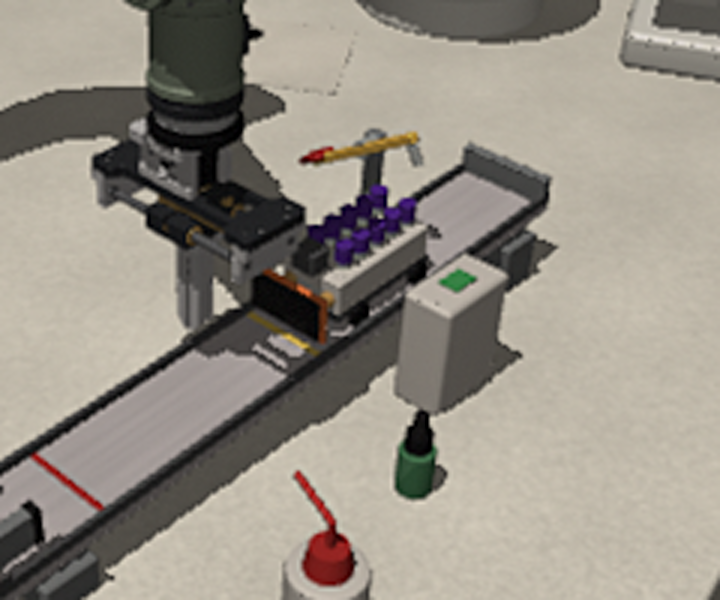

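The picture shows the gate open and the trolley rolling past the yellow line. The pad's lower right corner is at about full-image (308,233), and the fingers wait ahead of it on the robot side. Next I'll fit the motion and plan the catch.

```bash
cat > plan.py <<'E'
import numpy as np, sys
from scipy.optimize import least_squares
T=np.array([4.875,4.925,4.975,5.025]); X=np.array([.1264,.1371,.1484,.1598])
def xv(m,t):
    tau=m/1.3; vf=.4277*tau; e=np.exp(-t/tau); return vf*(t-tau*(1-e)), vf*(1-e)
def sim(m,x,v,F,sp,post=1.0,dt=.0005):
    b=0;fx=F;mx=0;tc=None;seq=[];t=0;lost=0
    for i in range(int((len(sp)*.125+post)/dt)):
        k=int(t/.125+1e-9); fv=sp[k] if k<len(sp) else 0
        fx+=fv*dt; b=max(0,x-fx); f=max(0,120*b+.8*(v-fv)) if b>0 else 0
        if b>0 and tc is None: tc=(round(t,2),round(x,3),round(v-fv,3))
        mx=max(mx,b); v+=dt*(.4277-(1.3*v+f)/m); x+=v*dt; t+=dt
    return round(mx*1000,1),tc,round(x,3),round(v,3)
E
python3 - <<'E'
from plan import *
for m in (.65,.75,.85,.95,1.05):
    r=least_squares(lambda a:(xv(m,T-a[0])[0]+a[1]-X)*1e3,[3.95,0]); t=5.075-r.x[0]; x,v=xv(m,t)
    print(m,r.x.round(4),r.fun.round(2),x.round(4),(x+r.x[1]).round(4),v.round(3))
from tr import *
p=imaging.snapshot if 0 else None
E
python3 - <<'E'
from plan import *
for sp in ([0,.14,.2,.2,.2,.18,.15,.12,.08,.04],[0,.16,.2,.2,.19,.165,.135,.10,.065,.03],[0,.16,.2,.2,.2,.17,.135,.1,.065,.03]):
    print(sp,.2182+.125*sum(sp))
    for m,v in((.75,.222),(.9,.233),(1.05,.245)):
        for x in (.164,.1705,.177): print(m,x,sim(m,x,v,.2182,sp))
E
```

```text
0.65 [-10.9346  -3.1471] [ 0.49  0.48 -0.13 -0.84] 3.3167 0.1697 0.214
0.75 [ 3.6002 -0.0616] [-0.14  0.2   0.05 -0.11] 0.2326 0.171 0.228
0.85 [ 3.9052e+00 -3.5000e-03] [-0.09  0.14 -0.01 -0.05] 0.1748 0.1713 0.233
0.95 [4.0355 0.02  ] [-0.04  0.09 -0.05  0.  ] 0.1516 0.1715 0.237
1.05 [4.1112 0.0332] [-0.01  0.06 -0.09  0.04] 0.1385 0.1717 0.241
[0, 0.14, 0.2, 0.2, 0.2, 0.18, 0.15, 0.12, 0.08, 0.04] 0.38195
0.75 0.164 (6.6, (0.66, 0.317, 0.059), 0.385, 0.01)
0.75 0.1705 (5.4, (0.51, 0.287, 0.036), 0.385, 0.004)
0.75 0.177 (5.2, (0.32, 0.249, 0.032), 0.385, 0.008)
0.9 0.164 (7.0, (0.44, 0.274, 0.063), 0.385, 0.008)
0.9 0.1705 (6.6, (0.33, 0.252, 0.057), 0.385, 0.004)
0.9 0.177 (7.2, (0.23, 0.233, 0.111), 0.384, 0.004)
1.05 0.164 (9.1, (0.34, 0.254, 0.08), 0.386, 0.008)
1.05 0.1705 (9.5, (0.26, 0.237, 0.072), 0.386, 0.002)
1.05 0.177 (10.4, (0.2, 0.229, 0.127), 0.386, -0.001)
[0, 0.16, 0.2, 0.2, 0.19, 0.165, 0.135, 0.1, 0.065, 0.03] 0.373825
0.75 0.164 (7.3, (0.67, 0.319, 0.074), 0.377, 0.009)
0.75 0.1705 (5.6, (0.56, 0.299, 0.047), 0.377, 0.002)
0.75 0.177 (4.6, (0.39, 0.267, 0.034)
[... 182 characters left out ...]
(8.7, (0.37, 0.263, 0.082), 0.378, 0.011)
1.05 0.1705 (8.7, (0.29, 0.247, 0.075), 0.378, 0.001)
1.05 0.177 (9.1, (0.22, 0.233, 0.109), 0.377, -0.005)
[0, 0.16, 0.2, 0.2, 0.2, 0.17, 0.135, 0.1, 0.065, 0.03] 0.37570000000000003
0.75 0.164 (7.7, (0.69, 0.324, 0.069), 0.379, 0.012)
0.75 0.1705 (5.4, (0.57, 0.303, 0.038), 0.379, 0.004)
0.75 0.177 (4.4, (0.39, 0.267, 0.034), 0.379, 0.005)
0.9 0.164 (6.7, (0.48, 0.284, 0.065), 0.379, 0.01)
0.9 0.1705 (6.4, (0.38, 0.263, 0.059), 0.379, 0.003)
0.9 0.177 (7.5, (0.26, 0.24, 0.053), 0.378, 0.003)
1.05 0.164 (8.3, (0.37, 0.263, 0.082), 0.379, 0.008)
1.05 0.1705 (8.9, (0.29, 0.247, 0.075), 0.38, -0.001)
1.05 0.177 (9.9, (0.22, 0.233, 0.109), 0.38, -0.006)
```

```bash
python3 - <<'E'
from plan import *
for sp in ([.0,.18,.21,.21,.2,.17,.135,.1,.065,.03],[.04,.18,.205,.205,.2,.175,.14,.105,.07,.035],[.0,.19,.21,.205,.195,.17,.14,.105,.07,.035]):
    print(sp,.2182+.125*sum(sp))
    for m,v in((.75,.227),(.87,.234),(1.0,.24)):
        print(m,[sim(m,x,v,.2182,sp) for x in (.163,.1713,.18)])
E
```

```text
[0.0, 0.18, 0.21, 0.21, 0.2, 0.17, 0.135, 0.1, 0.065, 0.03] 0.38070000000000004
0.75 [(8.7, (0.75, 0.339, 0.071), 0.383, 0.014), (6.4, (0.63, 0.319, 0.07), 0.384, 0.006), (4.3, (0.37, 0.267, 0.026), 0.384, 0.005)]
0.87 [(8.2, (0.59, 0.311, 0.065), 0.384, 0.017), (6.0, (0.45, 0.282, 0.049), 0.384, 0.006), (6.1, (0.25, 0.242, 0.04), 0.383, 0.008)]
1.0 [(8.5, (0.48, 0.289, 0.071), 0.384, 0.016), (7.3, (0.36, 0.263, 0.063), 0.384, 0.005), (8.1, (0.22, 0.235, 0.082), 0.383, -0.001)]
[0.04, 0.18, 0.205, 0.205, 0.2, 0.175, 0.14, 0.105, 0.07, 0.035] 0.387575
0.75 [(9.6, (0.79, 0.35, 0.102), 0.39, 0.014), (7.3, (0.69, 0.333, 0.066), 0.391, 0.012), (4.8, (0.51, 0.299, 0.039), 0.391, 0.004)]
0.87 [(9.2, (0.64, 0.325, 0.091), 0.39, 0.018), (6.5, (0.52, 0.3, 0.062), 0.391, 0.011), (6.0, (0.36, 0.268, 0.051), 0.39, 0.004)]
1.0 [(9.4, (0.53, 0.303, 0.084), 0.39, 0.017), (7.6, (0.42, 0.281, 0.072), 0.391, 0.01), (7.8, (0.29, 0.254, 0.063), 0.391, -0.002)]
[0.0, 0.19, 0.21, 0.205, 0.195, 0.17, 0.14, 0.105, 0.07, 0.035] 0.3832
0.75 [(8.4, (0.75, 0.339, 0.071), 0.386, 0.015), (6.2, (0.63, 0.319, 0.07), 0.387, 0.007), (4.6, (0.41, 0.276, 0.032), 0.386, 0.004)]
0.87 [(8.1, (0.59, 0.312, 0.07), 0.386, 0.018), (6.5, (0.46, 0.286, 0.055), 0.387, 0.007), (5.9, (0.28, 0.249, 0.042), 0.386, 0.006)]
1.0 [(9.0, (0.49, 0.292, 0.077), 0.386, 0.018), (7.8, (0.38, 0.268, 0.069), 0.387, 0.007), (7.5, (0.23, 0.239, 0.073), 0.386, -0.001)]
```

Call:
move_arm(motion="0.66 -0.09 -0.15 0 0;-0.045 -0.33 -0.015 0 0;-0.058 -0.423 -0.019 0 0;-0.058 -0.423 -0.019 0 0;-0.054 -0.392 -0.017 0 0")

```text
clock: 5.7
ee_pos: [0.5647, -0.1416, 0.0776]
tool_rot: [2.361, 2.073, -0.0]
force: [-0.5, -0.3, -0.3]
gripper_width: 0.0003
grasp_force: 0.1
```

Call:
move_arm(motion="-0.047 -0.34 -0.015 0 0;-0.038 -0.279 -0.012 0 0;-0.028 -0.206 -0.009 0 0;-0.018 -0.134 -0.006 0 0;-0.009 -0.062 -0.003 0 0")

```text
clock: 6.32
ee_pos: [0.5574, -0.2027, 0.074]
tool_rot: [-2.362, -2.072, -0.0]
force: [-0.0, -0.4, 0.4]
gripper_width: 0.0005
grasp_force: 0.3
```

```bash
python3 tr.py 2 pics/c1.png
python3 - <<'E'
import cv2
a=cv2.imread("pics/c1.png")[140:340,160:400]; cv2.imwrite("pics/c1c.png",cv2.resize(a,None,fx=3,fy=3,interpolation=cv2.INTER_CUBIC))
E
```

```text
6.325 (np.float64(0.3677), np.float64(8.6), 62, (235, 248, 256, 277)) (np.float64(0.3519), np.float64(0.52), 261, (255, 282, 216, 239))
6.375 (np.float64(0.3677), np.float64(8.08), 64, (235, 248, 252, 277)) (np.float64(0.3522), np.float64(0.53), 263, (254, 282, 216, 239))
[ 0.5574 -0.2025  0.074 ]
[-0.142       0.01464651  0.11745034] [-0.24407941  0.          0.13868438]
```

View pics/c1c.png

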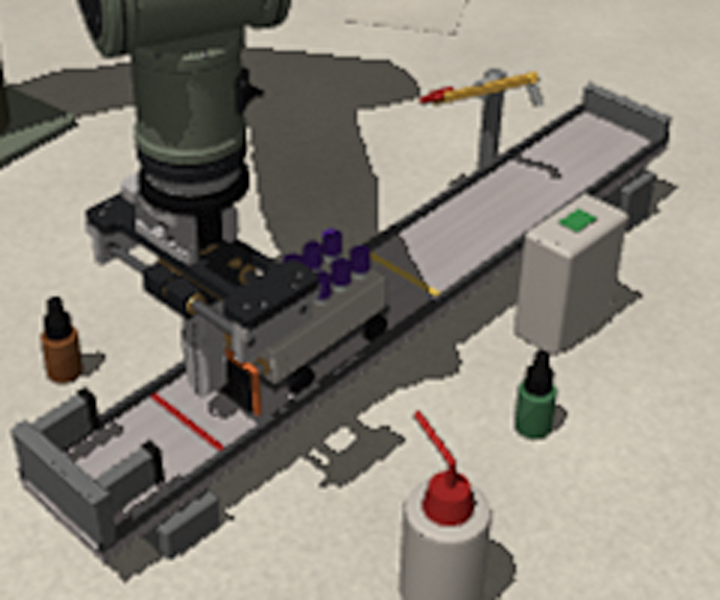

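The picture shows the trolley standing against the fingers just uphill of the red line, at about crop (190,420). The gate is open and the bystanders are untouched. Next I'll hold it for over 2 s.

Call:
move_arm(motion="0 0 0 0 0;0 0 0 0 0;0 0 0 0 0;0 0 0 0 0;0 0 0 0 0")

```text
clock: 7.05
ee_pos: [0.5574, -0.2024, 0.074]
tool_rot: [2.361, 2.072, -0.0]
force: [0.3, -0.7, -1.2]
gripper_width: 0.0006
grasp_force: 0.2
```

Call:
move_arm(motion="0 0 0 0 0;0 0 0 0 0;0 0 0 0 0;0 0 0 0 0;0 0 0 0 0")

```text
clock: 7.68
ee_pos: [0.5573, -0.2024, 0.0741]
tool_rot: [-2.362, -2.072, -0.0]
force: [-0.4, 0.1, -0.3]
gripper_width: 0.0005
grasp_force: 0.2
```

Call:
move_arm(motion="0 0 0 0 0;0 0 0 0 0;0 0 0 0 0;0 0 0 0 0;0 0 0 0 0")

```text
clock: 8.3
ee_pos: [0.5573, -0.2025, 0.0741]
tool_rot: [2.362, 2.072, -0.0]
force: [0.4, -0.6, 0.4]
gripper_width: 0.0008
grasp_force: 0.2
```

Call:
move_arm(motion="0 0 0 0 0;0 0 0 0 0;0 0 0 0 0;0 0 0 0 0;0 0 0 0 0")

```text
clock: 8.93
ee_pos: [0.5573, -0.2024, 0.074]
tool_rot: [2.362, 2.072, -0.0]
force: [-0.4, -0.3, 0.3]
gripper_width: 0.0006
grasp_force: 0.2
```

Call:
move_arm(motion="-0.009 -0.066 -0.003 0 0;-0.009 -0.066 -0.003 0 0;-0.009 -0.066 -0.003 0 0;-0.009 -0.066 -0.003 0 0;-0.009 -0.066 -0.003 0 0")

```text
clock: 9.55
ee_pos: [0.5546, -0.2226, 0.0731]
tool_rot: [-2.362, -2.072, 0.0]
force: [-1.0, -0.2, 0.7]
gripper_width: 0.0005
grasp_force: 0.1
```

Call:
move_arm(motion="-0.009 -0.066 -0.003 0 0;-0.009 -0.066 -0.003 0 0;-0.009 -0.066 -0.003 0 0;-0.009 -0.066 -0.003 0 0;-0.009 -0.066 -0.003 0 0")

```text
clock: 10.18
ee_pos: [0.5519, -0.2422, 0.0722]
tool_rot: [-2.361, -2.072, -0.0]
force: [-0.4, -0.6, -0.3]
gripper_width: 0.0007
grasp_force: 0.1
```

Call:
move_arm(motion="-0.009 -0.066 -0.003 0 0;-0.009 -0.066 -0.003 0 0;-0.009 -0.066 -0.003 0 0;-0.009 -0.066 -0.003 0 0;-0.009 -0.066 -0.003 0 0")

```text
clock: 10.8
ee_pos: [0.5492, -0.2621, 0.0713]
tool_rot: [-2.362, -2.072, 0.0]
force: [-0.2, -0.9, 0.9]
gripper_width: 0.0001
grasp_force: 0.2
```

Call:
move_arm(motion="-0.009 -0.066 -0.003 0 0;-0.009 -0.066 -0.003 0 0;-0.009 -0.066 -0.003 0 0;-0.009 -0.066 -0.003 0 0;-0.009 -0.066 -0.003 0 0")

```text
clock: 11.42
ee_pos: [0.5465, -0.2819, 0.0704]
tool_rot: [-2.362, -2.072, 0.0]
force: [-0.6, -1.3, 1.1]
gripper_width: 0.0004
grasp_force: 0.2
```

Call:
move_arm(motion="-0.009 -0.066 -0.003 0 0;-0.009 -0.066 -0.003 0 0;-0.009 -0.066 -0.003 0 0;-0.009 -0.066 -0.003 0 0;-0.009 -0.066 -0.003 0 0")

```text
clock: 12.05
ee_pos: [0.5438, -0.3017, 0.0696]
tool_rot: [2.362, 2.072, 0.0]
force: [0.2, 0.5, 0.2]
gripper_width: 0.0004
grasp_force: 0.0
```

```bash
python3 tr.py 2 pics/e1.png
python3 - <<'E'
import cv2
a=cv2.imread("pics/e1.png")[140:340,140:380]; cv2.imwrite("pics/e1c.png",cv2.resize(a,None,fx=3,fy=3,interpolation=cv2.INTER_CUBIC))
E
```

```text
12.05 (np.float64(0.4534), np.float64(13.39), 28, (215, 221, 279, 298)) (np.float64(0.4505), np.float64(0.58), 474, (216, 258, 232, 265))
12.1 (np.float64(0.4533), np.float64(13.62), 28, (215, 221, 281, 298)) (np.float64(0.4505), np.float64(0.57), 475, (216, 258, 232, 265))
[ 0.5438 -0.3019  0.0695]
[-0.142       0.01464651  0.11745034] [-0.24407941  0.          0.13868438]
```

View pics/e1c.png

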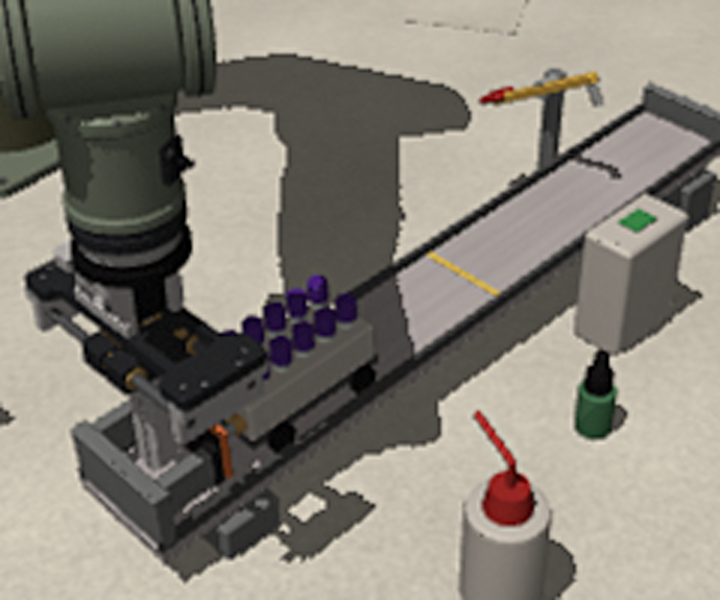

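The trolley is at the end stop with its pad on the horns. The fingers are about 14 mm further on, free of the pad, so I'll lift them straight up.

Call:
move_arm(motion="0 0 0 0 0;0 0 0.3 0 0;0 0 0.6 0 0;0 0 0.9 0 0;0 0 0.9 0 0")

```text
clock: 12.78
ee_pos: [0.5439, -0.3012, 0.2345]
tool_rot: [2.36, 2.071, 0.0]
force: [0.2, -0.0, 0.3]
gripper_width: 0.0005
grasp_force: 0.0
```

Call:
move_arm(motion="0 -0.6 0.3 0 0;0 -0.6 0 0 0;0 -0.6 0 0 0;0 0 0 0 0;0 0 0 0 0")

```text
clock: 13.4
ee_pos: [0.544, -0.4088, 0.2503]
tool_rot: [2.361, 2.072, 0.001]
force: [-0.0, -0.7, 0.4]
gripper_width: -0.0002
grasp_force: 0.0
```

```bash
python3 tr.py 2 pics/f1.png
python3 - <<'E'
import cv2
a=cv2.imread("pics/f1.png")[140:340,140:380]; cv2.imwrite("pics/f1c.png",cv2.resize(a,None,fx=3,fy=3,interpolation=cv2.INTER_CUBIC))
E
```

```text
13.4 (np.float64(0.4535), np.float64(13.48), 28, (215, 219, 278, 298)) (np.float64(0.461), np.float64(0.58), 592, (215, 258, 232, 266))
13.45 (np.float64(0.455), np.float64(14.07), 26, (215, 219, 282, 298)) (np.float64(0.4611), np.float64(0.6), 595, (215, 258, 232, 266))
[ 0.5442 -0.4082  0.2501]
[-0.142       0.01464651  0.11745034] [-0.24407941  0.          0.13868438]
```

View pics/f1c.png

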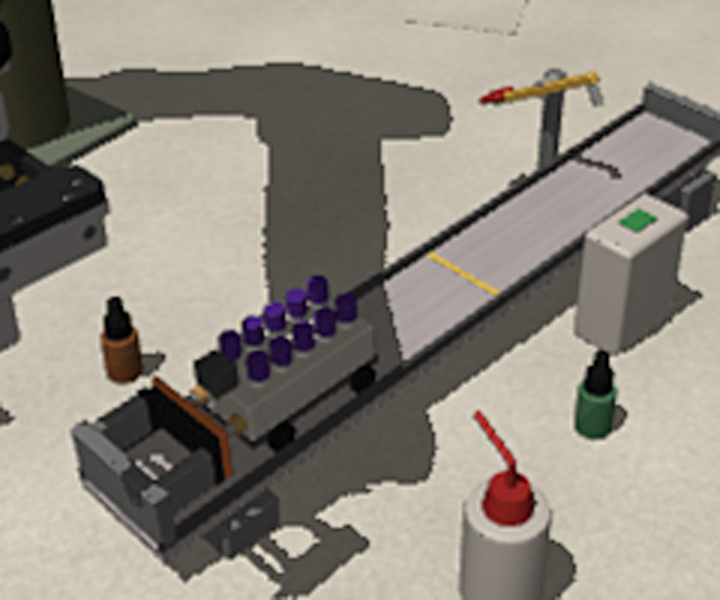

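The picture shows the trolley resting untouched against the horns, with purple-cap tracking giving a travel of about 0.461 m. The gate is open, and the droppers and wash bottle stand where they were. Handing in.

```bash
python3 -c "
from bench import ctrl; print(ctrl.finish_job())"
```

```text
the job is handed in; nothing more can be done
None
```

The job is handed in, though the bench gave no verdict: the trolley was caught above the red line, held there about 2.6 s, then eased down and left resting untouched at the end stop, with the gate open and no bystander touched.

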